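Back off the clamp screw and free the well plate

ROBOT

A 6-joint arm with a two-finger parallel gripper is mounted at the origin on the work surface. World frame = base frame: x ahead of the robot, y to its left, z up, the work surface at z = 0. Lengths are in mm, angles in rad, forces in N, time in s.
With the tool pointing down it reaches from about 225 to 725 mm from the base axis. Payload 3.1 kg.
Tool frame: the origin (TCP) lies at the very end of the fingers, on their centre line; the grasp point (between the pads) lies 19 mm behind it (arm.grip_point_offset is the distance from the TCP to the grasp point, in mm); z points along the fingers, y is the direction in which the jaws open and shut (so a half turn about z gives the same grasp; the last joint's range is limited). The gripper opens to 85 mm and grips with 20 to 120 N. Pads are 22 mm wide; open, the fingers measure 114 mm over their backs; the gripper's body (76 mm by 85 mm) begins 54 mm behind the grasp point. The pads swing forward as they close: fully open they stand 13 mm farther back than shut.
Start: joints at [-1.25, 0.048, 0.099, 1.622, 0, 1.443], TCP at [227.774, -473.008, 231.312] pointing down, gripper open.
Joint ranges: [-2.91, 2.91], [-0.99, 1.94], [-1.21, 1.42], [-2.12, 2.29], [-1.49, 1.47], [-3.14, 3.14]. Speed limits (rad/s): [2.79, 2.79, 3.14, 3.14, 3.14, 3.14].

INTERFACE

Orientations are given as a unit quaternion [x, y, z, w].
In Python, from plant import arm gives the robot as it stands.
- The arm moves only by the tool send_rows, never from a script. Its argument "moves" is a list that holds one entry, the list of rows, each a list of 7 numbers: the shift along the tool's x, y, z in mm, then the turn, a rotation vector about the tool's x, y, z in rad, then the opening, from -1 (shut) to 1 (fully open). In form: [[[tx, ty, tz, rx, ry, rz, fingers], ...]]. A call has 1 to 5 rows; each row is the pose to reach, as a shift and turn from the pose measured when the call began, along the tool's axes at that moment; what a row does not reach only later rows make up. A row lasts 1/10 s, in which the tool goes at most 50 mm and 8.59 degrees, less where a joint would pass 70% of its speed; a pose out of reach is approached as far as the arm can. A call with a gripper value outside its range is refused whole. The fingers move at their own pace and stop on an object; the grip force is fixed at half the most. Time passes only in rows, so rows that repeat a pose let the fingers close. It gives the time, the measured TCP pose, the force and the opening at its end, in the units of the state.
- arm.observe(): the state, without advancing time (a new reading comes with each control period).
- arm.read_camera(name): name is "side" or "top" or "wrist"; returns the picture (384x512x3 uint8, red, green, blue); there is no depth.
- arm.camera_model(name): a dict with "fx", "fy", "cx", "cy" (pixels), "view" (4x4, takes a point from world to camera coordinates). Camera axes: x right, y down, z forward; pixel columns grow to the right and rows downward; lengths in mm; the calibration is good to about 2 mm. A picture is of the moment at which its call begins: read the wrist's pose just before it. camera_model takes no time and is no camera call; for the wrist camera it gives the pose at the moment of the call.
- arm.close_job(): hands the job in, once; it reports no verdict.
Trained networks look in the newest picture that a camera, given by its name, has taken for a name from the list of things; names that differ only in an ending like _2 or _b are one class to them, and where a whole thing is asked for, a point or a joint stands for the part that bears it (a point fixed in the world has none). Each returns a list of dicts, best first, with "p" (0 to 1); they miss things now and then, are a little off and sometimes report something else, mostly with a low value. They report only what shows in the picture. A call takes as long as a camera call. They do not tell look-alikes from the thing itself.
- arm.find_in(name, camera): "rect" ([left, top, width, height] in pixels, round what is visible of it).
- arm.cut_out(name, camera): "mask" (384x512 bool, what is visible of it) and "rect" ([left, top, width, height] in pixels, round what is visible of it).
The state is a dict: "t": time; "joint_positions": joint angles; "qd": joint speeds; "joint_efforts": joint torques, N m; "eef_pos": TCP position; "orientation": TCP orientation; "force": force on the tool from outside, world axes, zero at the start; "ft_torque": the same for the moment, N m; "opening": finger opening in mm.
Only numpy, scipy, OpenCV 4.12 (cv2) and the standard library are available. Lean on these libraries where they do the work, as an engineer would, in place of code of your own. Each camera call takes 0.05 s, during which the arm holds its last target.

TASK

Free the well plate clamped on the shaker. With a fingertip, roll the knurled rim of the clamp's thumbscrew anticlockwise (seen from above) until it is three full turns from tight, to within a quarter turn; then push the loosened jaw away from the plate, right back to its stop. Do not grip anything: the screw and jaw are only stroked and pushed, and the plate, the vial on the shaker and the glassware, bottle and cap on the bench stay where they stand.

Things in the scene. Friction and masses are not known exactly. Their poses are not given: they have to be found in the camera images.
- shaker: orbital shaker, fixed on the bench: white housing, 280 x 240 mm aluminium platform (top 104 mm above the bench). Origin: on the bench under the platform's centre. Its -x side is the front, with the black control panel, towards the robot; z up. Along the platform from +x to -x: steel fence, well plate, sliding jaw, thumbscrew on the jaw's stem.
- screw_head (a point): centre of the thumbscrew's black knurled head: on its vertical axis, at mid-height. Head 36 mm across with 22 upright ribs, 14 mm tall; when tight it spans 30 to 44 mm above the platform and it rises 1.5 mm per turn loosened (this point too). Boss and neck below are 22 mm across or less, the stem's top is 16.5 mm above the platform, so the rim is free all round.
- screw (a joint): turn of the thumbscrew in rad: 0 tight, positive loosened (anticlockwise from above), three turns = 18.85, end stop at four (25.13). Starts at 0 to 1.4, tight or a little slack. Friction 0.03 N m; it stays where left. The red radial mark on its silver top points along the white line on the stem (towards the shaker's front) at 0 and at every full turn.
- jaw_face (a point): middle of the upper part of the jaw's face towards the plate, 24 mm above the platform; outward normal = the shaker's +x. The crossbar is 116 mm wide (along y), 11.5 mm thick and reaches 33 mm above the platform, 15 mm above the plate's lid, so it can be pushed there. The screw's axis is 61.5 mm from this face, on the side away from the plate.
- jaw (a joint): how far the jaw has slid from the plate towards the shaker's front, in m: 0 closed on the plate, 0.038 at the back stop. The screw's tip sits in a hole of the slide rail and locks the jaw until it is backed off about two and a half turns; then the jaw slides with 2.5 N of friction and stays where left.
- well_plate: lidded 24-well plate, 127.5 mm (along the shaker's y) x 85.5 mm x 16 mm, 90 g, loose between fence and jaw on a mat whose top is 106 mm above the bench (lid top 122 mm). Origin: centre of its underside.
- vial: small clear vial with a black cap, 25 mm across and 51 mm tall, standing loose on the shaker's mat beside the plate. Origin: centre of its underside.
- flask: conical glass flask, 83 mm across at the base, 135 mm tall, loose on the bench. Origin: centre of its underside.
- beaker: glass beaker, 68 mm across, 90 mm tall, loose on the bench. Origin: centre of its underside.
- white_bottle: white plastic bottle, 68 mm across, 170 mm tall, loose on the bench. Origin: centre of its underside.
- black_cap: loose black screw cap, 28 mm across, 12 mm tall, lying on the bench. Origin: centre of its underside.
Mind the look-alikes: they are no part of the job. What is meant by the well_plate is not orange or purple, and is the smaller of those in its own colour.

How it is judged:
By the outcome, as a careful person would: the job done as asked, in the order asked, and still so for the second after the job is handed in, with the robot touching nothing.
It also fails if it takes over 69 s, if anything falls off the work surface, if the arm or the gripper's body presses on something with over 40 N, if the wrist force passes 120 N, or if a joint passes its speed limit or range.

## Working session

There is one attempt and no reset: what is moved stays moved. The work goes in short steps, Python scripts to look and compute and a tool call to move; the robot and the scene stay as the last step left them, time stands still between calls to the robot, and variables do not carry over. Pictures are saved under pics/ and viewed, and the job is handed in when it is done.

Besides the shell and the picture viewer there is one more tool, called by a JSON object that holds its "method" and its "body". send_rows: Moves the arm, as the interface text tells. Its arguments: {"type":"object","properties":{"moves":{"type":"array","items":{"type":"array","items":{"type":"array","items":{"type":"number"}}}}},"required":["moves"]}

```bash
ls; mkdir -p pics
python3 - <<'E'
from plant import arm
import cv2
print(arm.observe())
for n in ("side","top","wrist"):
    im=arm.read_camera(n); cv2.imwrite(f"pics/a_{n}.png",im[:,:,::-1])
    m=arm.camera_model(n); print(n,m)
E
```

```text
pics
{'t': 0.0, 'joint_positions': array([-1.24975580e+00,  4.87356170e-02,  9.75690250e-02,  1.62201055e+00,
        9.64704721e-06,  1.44300071e+00]), 'qd': array([-2.31983642e-03, -1.18522168e-03, -4.69439161e-04,  8.19296878e-05,
       -8.40914489e-04, -6.81727292e-04]), 'joint_efforts': array([-7.25448317e-04, -3.38778269e+01,  3.20016718e+01,  2.01947952e-02,
       -2.12933764e-04,  1.40428778e-06]), 'eef_pos': array([ 227.60128596, -472.40567484,  230.110605  ]), 'orientation': array([ 9.74923085e-01,  2.22538900e-01, -1.10040376e-04, -1.18532231e-03]), 'force': array([ 0.43978886, -1.28716073, -0.78436074]), 'ft_torque': array([-0.0161705 ,  0.04186597,  0.03022346]), 'opening': 84.95907734514977}
side {'fx': 379.1063715549469, 'fy': 379.1063715549469, 'cx': 253.79692476989703, 'cy': 189.85991581474295, 'view': array([[-9.94465387e-01, -1.05052432e-01,  1.60654399e-03,
         4.97039126e+02],
       [-7.97657718e-02,  7.44963755e-01, -6.62318975e-01,
         1.24639247e+02],
       [ 6.83814023e-02, -6.58781443e-01, -7.49220257e-01,
         1.19242474e+03],
       [ 0.0
[... 291 characters left out ...]
871e-01,  2.10211270e-02, -6.08610161e-02,
         4.98921521e+02],
       [ 6.11503880e-02,  1.34082145e-02, -9.98038501e-01,
         1.23447569e+03],
       [ 0.00000000e+00,  0.00000000e+00,  0.00000000e+00,
         1.00000000e+00]])}
wrist {'fx': 295.25984646320893, 'fy': 295.25984646320893, 'cx': 256.0679502994256, 'cy': 192.20417412106286, 'view': array([[ 4.33933204e-01, -9.00943271e-01, -1.78772914e-03,
        -5.24590226e+02],
       [-8.67292631e-01, -4.18261216e-01,  2.69927855e-01,
        -3.49515449e+01],
       [-2.43937423e-01, -1.15580175e-01, -9.62878890e-01,
         3.78675394e+02],
       [ 0.00000000e+00,  0.00000000e+00,  0.00000000e+00,
         1.00000000e+00]])}
```

View pics/a_side.png

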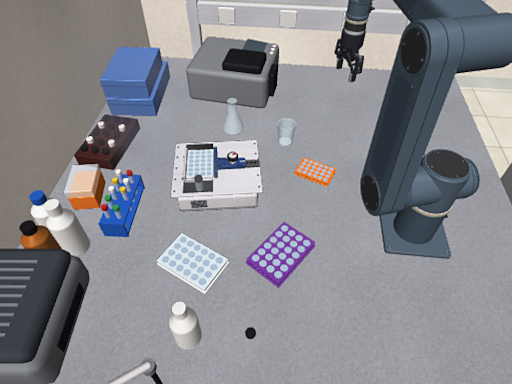

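View pics/a_top.png

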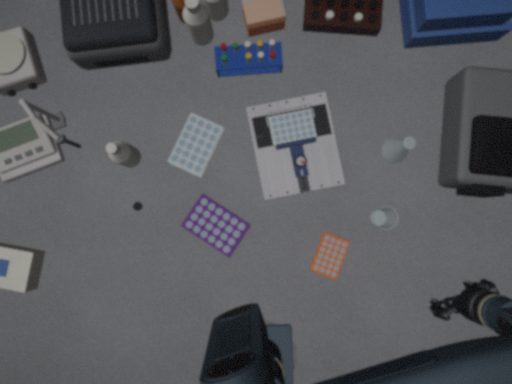

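View pics/a_wrist.png

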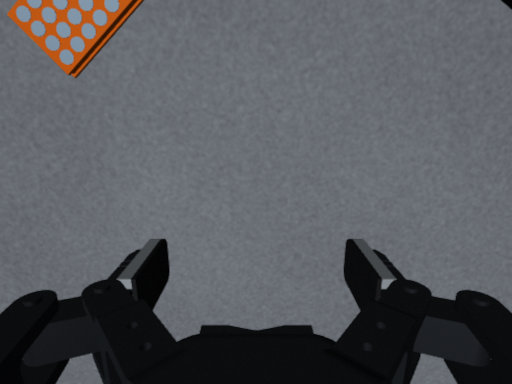

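```bash
cat > h.py <<'E'
from plant import arm
import numpy as np, cv2
from scipy.spatial.transform import Rotation as R
def ray(cam,u,v,z,m=None):
    m=m or arm.camera_model(cam); V=np.array(m['view']);Rm=V[:3,:3];t=V[:3,3]
    c=-Rm.T@t; d=Rm.T@np.array([(u-m['cx'])/m['fx'],(v-m['cy'])/m['fy'],1])
    return c+d*(z-c[2])/d[2]
def proj(cam,p,m=None):
    m=m or arm.camera_model(cam); V=np.array(m['view']);q=V[:3,:3]@np.array(p)+V[:3,3]
    return np.array([m['cx']+m['fx']*q[0]/q[2],m['cy']+m['fy']*q[1]/q[2]])
def save(im,fn,rect=None,s=1):
    if rect: l,t,w,h=rect; im=im[t:t+h,l:l+w]
    im=cv2.resize(im,None,fx=s,fy=s,interpolation=cv2.INTER_CUBIC); cv2.imwrite('pics/'+fn,im[:,:,::-1])
E
python3 - <<'E'
from h import *
im=arm.read_camera("top"); save(im,'b_top.png',(230,80,130,130),4.6)
im2=arm.read_camera("side"); save(im2,'b_side.png',(160,125,120,95),6)
for cam in("top","side"):
  for n,z in (("screw_head",141),("shaker",104),("jaw_face",128),("well_plate",122),("vial",155)):
    for r in arm.find_in(n,cam)[:3]:
        l,t,w,h=r['rect']; print(cam,n,round(r['p'],2),np.round(r['rect'],1),ray(cam,l+w/2,t+h/2,z).round(1))
print(arm.observe()['t'])
E
```

```text
top screw_head 0.45 [293.2 155.4  13.9  13.9] [ 575.6 -120.4  141. ]
top screw_head 0.36 [274.9 138.9  39.   37.4] [ 589.4 -104.7  141. ]
top shaker 0.87 [246.1  92.4  99.  106.5] [ 629.8 -112.3  104. ]
top jaw_face 0.72 [278.3 136.6  34.   40.8] [ 593.  -108.4  128. ]
top well_plate 0.95 [170.6 115.7  53.1  64.8] [626.  171.8 122. ]
top well_plate 0.81 [180.2 192.1  69.1  67.9] [401.8 124.3 122. ]
top well_plate 0.79 [269.1 107.2  46.2  36.6] [ 685.2 -102.4  122. ]
side screw_head 0.65 [228.3 152.2   9.9  11.9] [ 577.7 -115.1  141. ]
side shaker 0.58 [168.4 141.9  96.4  70.2] [624.8 -62.5 104. ]
side jaw_face 0.68 [214.8 146.8  29.5  30.7] [ 589.3 -109.   128. ]
side well_plate 0.92 [295.1 157.9  40.3  29.1] [316.8 -98.1 122. ]
side well_plate 0.85 [153.4 233.8  73.8  57.7] [636.4 260.1 122. ]
side well_plate 0.82 [244.3 221.8  70.9  64.4] [409.6 210.  122. ]
0.75
```

View pics/b_top.png

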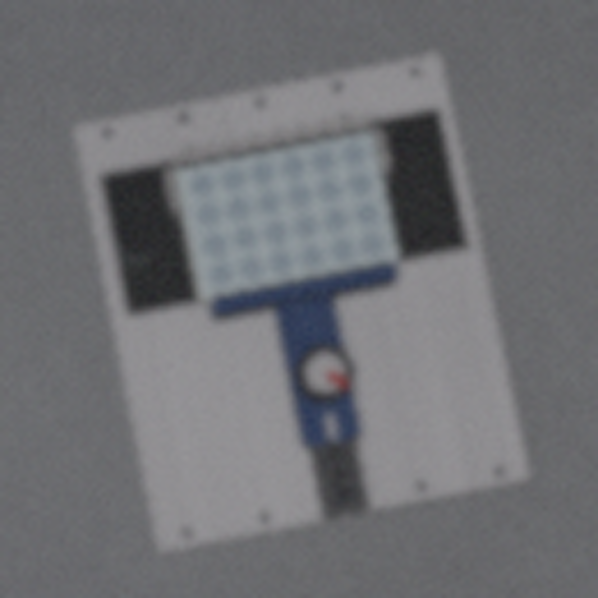

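View pics/b_side.png

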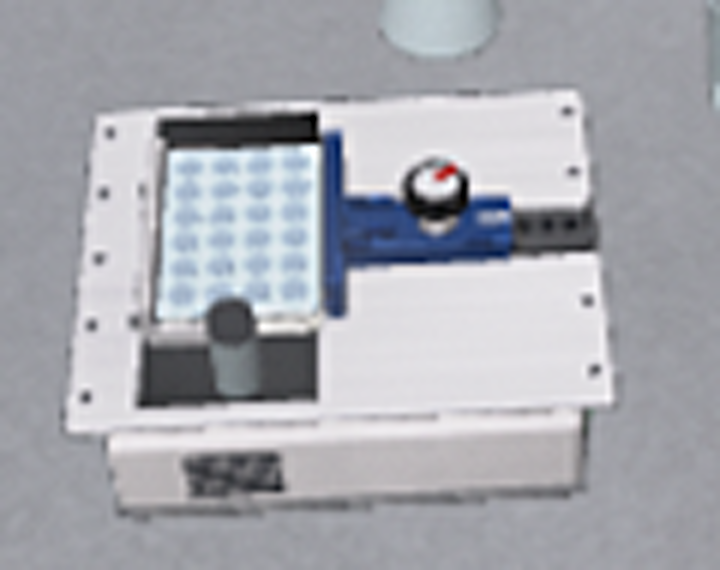

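Run:
```python
from h import *
P=[(76,127),(437,52),(527,478),(157,550)]
W=[ray('top',230+a/4.6,80+b/4.6,104) for a,b in P]
for w in W: print(w.round(1))
W=np.array(W); c=W.mean(0); ax=(W[0]+W[1]-W[2]-W[3]); ay=W[0]+W[3]-W[1]-W[2]
print('c',c, np.degrees(np.arctan2(ax[1],ax[0])), np.degrees(np.arctan2(ay[1],ay[0]))-90, np.linalg.norm(ax)/2,np.linalg.norm(ay)/2)
P=[(95,113),(578,90),(613,403),(68,432)]
W=np.array([ray('side',160+a/6,125+b/6,104) for a,b in P]);print(W.round(1))
c2=W.mean(0);ax=(W[0]+W[3]-W[1]-W[2]);ay=W[2]+W[3]-W[0]-W[1]
print('c',c2, np.degrees(np.arctan2(ax[1],ax[0])), np.degrees(np.arctan2(ay[1],ay[0]))-90, np.linalg.norm(ax)/2,np.linalg.norm(ay)/2)
# screw centre (silver top z~149 )
print('screw top',ray('top',230+326/4.6,80+373/4.6,148.5), 'side',ray('side',160+436/6,125+178/6,148.5))
st=ray('top',230+326/4.6,80+373/4.6,148.5)
mk=ray('top',230+346/4.6,80+384/4.6,148.5); d=mk-st; print('mark dir',np.degrees(np.arctan2(d[1],d[0])))
print('vial',ray('side',160+238/6,125+390/6,106))
```

```text
[745.5  28.3 104. ]
[ 788.4 -202.5  104. ]
[ 515.2 -250.4  104. ]
[474.9 -17.4 104. ]
c [ 631.01375986 -110.50419187  104.        ] 9.774137182432002 10.176876414010223 275.94415350392813 235.5844284867286
[[ 790.6 -202.4  104. ]
 [ 517.7 -251.7  104. ]
 [ 475.8  -14.5  104. ]
 [ 746.4   34.   104. ]]
c [ 632.63461502 -108.63496077  104.        ] 10.197335163206061 10.29583639867748 276.09650609393975 240.670409478071
screw top [ 578.11004638 -121.76477371  148.5       ] side [ 580.38680406 -122.90160198  148.5       ]
mark dir -120.35289915790959
vial [666.54976719  -1.12380458 106.        ]
```

```bash
cat >> h.py <<'E'
YAW=np.radians(10.1); SX=np.array([np.cos(YAW),np.sin(YAW),0]); SY=np.array([-np.sin(YAW),np.cos(YAW),0]); SZ=np.array([0,0,1.])
RT=R.from_matrix(np.c_[SX,-SY,-SZ])
SC=np.array([579,-120.8,0])
def to(loc):  # local shaker offset from screw axis, z absolute
    o=arm.observe(); Ro=R.from_quat(o['orientation']); p=SC+loc[0]*SX+loc[1]*SY+np.array([0,0,loc[2]])
    d=Ro.inv().apply(p-o['eef_pos']); rv=(Ro.inv()*RT).as_rotvec()
    print('t',round(o['t'],2),'move',d.round(1),rv.round(3))
def st():
    o=arm.observe(); d=o['eef_pos']-SC; print('t',round(o['t'],2),'loc',(d@SX).round(1),(d@SY).round(1),d[2].round(1),'F loc',[round(float(o['force']@a),1) for a in (SX,SY,SZ)],'open',round(o['opening'],1))
E
python3 -c "
from h import *
to([-10,30,230]); st()
m=arm.camera_model('wrist');V=m['view'];c=-V[:3,:3].T@V[:3,3];o=arm.observe();print(R.from_quat(o['orientation']).inv().apply(c-o['eef_pos']))"
```

```text
t 0.75 move [ 467.7 -196.5    1.3] [ 0.    -0.     0.273]
t 0.75 loc -407.5 -285.2 231.4 F loc [0.5, -0.8, 0.7] open 85.4
[  68.56887437    0.47790352 -142.73838065]
```

{"method": "send_rows", "body": {"moves": [[[94,-39,0,0,0,0.055,1],[188,-78,0,0,0,0.11,1],[280,-118,0,0,0,0.165,1],[374,-157,0,0,0,0.22,1],[467,-196,0,0,0,0.273,1]]]}}

```text
t: 1.25
eef_pos: [394.6, -284.4, 231.6]
orientation: [0.996, 0.086, 0.0, 0.0]
force: [1.2, -0.6, 0.1]
opening: 85.4
```

{"method": "send_rows", "body": {"moves": [[[0,0,0,0,0,0,1]]]}}

```text
t: 1.35
eef_pos: [397.7, -279.9, 231.8]
orientation: [0.996, 0.09, 0.001, -0.0]
force: [-0.8, -0.8, -0.0]
opening: 85.6
```

```bash
python3 -c "
from h import *
to([-10,30,230]); st()"
```

```text
t 1.35 move [ 197.  -154.     2.4] [-0.001 -0.003  0.004]
t 1.35 loc -206.4 -124.9 231.8 F loc [-0.9, -0.7, -0.0] open 85.6
```

{"method": "send_rows", "body": {"moves": [[[50,-40,0,0,0,0,1],[100,-80,0,0,0,0,1],[150,-118,0,0,0,0,1],[197,-154,0,0,0,0,1],[197,-154,0,0,0,0,1]]]}}

```text
t: 1.85
eef_pos: [561.2, -96.5, 232.6]
orientation: [0.996, 0.09, 0.002, 0.0]
force: [0.8, -0.3, -0.1]
opening: 85.4
```

Run:
```python
from h import *
to([-10,30,230]); st()
im=arm.read_camera('wrist'); save(im,'c_w.png',None,1.5)
m=arm.camera_model('wrist'); st()
print(proj('wrist',SC+[0,0,148.5],m)*1.5)
for r in arm.find_in('screw_head','wrist')[:2]:print(r)
```

```text
t 1.85 move [ 3.2 -2.9  2.6] [ 0.    -0.003  0.004]
t 1.85 loc -13.2 27.1 232.6 F loc [0.7, -0.4, -0.1] open 85.4
t 1.9 loc -7.8 32.6 231.2 F loc [4.1, 1.4, -0.1] open 85.5
[446.152944  285.8855583]
{'rect': [270.7, 155.0, 47.8, 44.0], 'p': 0.66}
```

View pics/c_w.png

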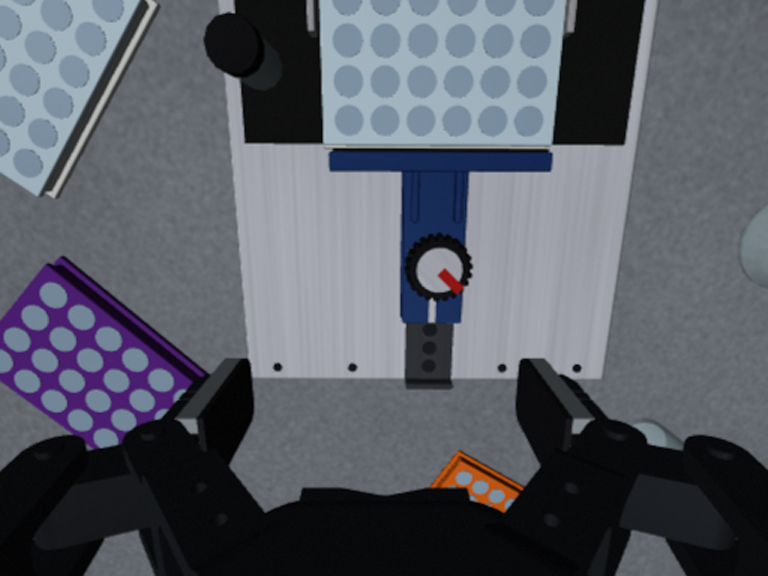

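{"method": "send_rows", "body": {"moves": [[[0,0,0,0,0,0,1],[0,0,0,0,0,0,1]]]}}

```text
t: 2.15
eef_pos: [562.6, -93.9, 230.8]
orientation: [0.996, 0.093, 0.001, -0.001]
force: [0.5, 0.8, 0.4]
opening: 85.2
```

Run:
```python
from h import *
m=arm.camera_model('wrist'); st()
im=arm.read_camera('wrist'); save(im,'d_w.png',(230,100,130,140),4)
st()
print(m['view'][:3,3],arm.camera_model('wrist')['view'][:3,3])
print((proj('wrist',SC+[0,0,148.5],m)-[230,100])*4)
```

```text
t 2.15 loc -11.4 29.4 230.8 F loc [0.7, 0.7, 0.4] open 85.2
t 2.2 loc -11.8 29.0 231.1 F loc [0.7, -0.8, 0.4] open 85.2
[-196.65352633  481.45465763  522.12026163] [-196.59992687  481.36859576  522.18720736]
[253.29877818 342.50868969]
```

View pics/d_w.png

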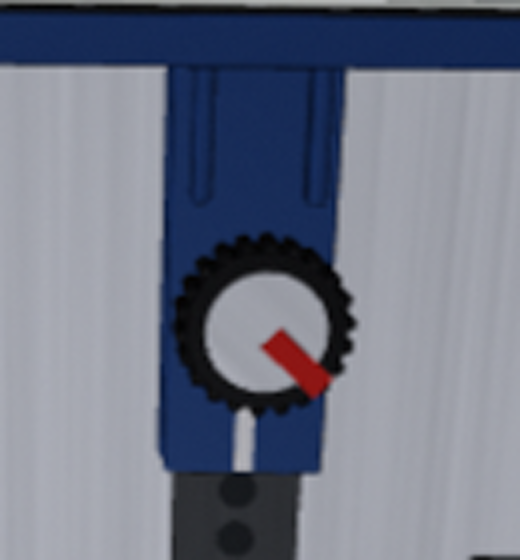

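Run:
```python
from h import *
m=arm.camera_model('wrist')
f=lambda u,v,z: ray('wrist',230+u/4,100+v/4,z,m)
c=f(267,331,148.2); k=f(320,385,148.2);d=k-c
print(c, 'angle rel line', np.degrees(np.arctan2(d@SY,d@SX))-180)
a=f(245,415,120.5);b=f(242,470,120.5);print('line',np.degrees(np.arctan2(*(b-a)[[1,0]])),a)
l=f(0,65,137);r=f(520,68,137);print('bar dir',np.degrees(np.arctan2(*(l-r)[[1,0]]))-90,l,r)
```

```text
[ 581.4205062 -123.5285889  148.2      ] angle rel line -314.69391778302924
line -170.49412049912814 [ 555.60984383 -128.00558384  120.5       ]
bar dir 10.341046528576143 [621.32333191 -62.80656735 137.        ] [ 639.46770746 -162.24362954  137.        ]
```

```bash
sed -i 's/^SC=.*/SC=np.array([580.3,-122.7,0])/' h.py; python3 -c "
from h import *
to([-10,12,123]); st()"
```

```text
t 2.2 move [  2.2  19.4 108.1] [-0.002 -0.003  0.01 ]
t 2.2 loc -12.7 31.1 231.1 F loc [0.7, -0.8, 0.4] open 85.2
```

{"method": "send_rows", "body": {"moves": [[[2,19,30,0,0,0.005,1],[2,19,60,0,0,0.005,1],[2,19,90,0,0,0.005,1],[2,19,108,0,0,0.005,1],[2,19,108,0,0,0.005,1]]]}}

```text
t: 2.7
eef_pos: [564.7, -113.2, 119.5]
orientation: [0.996, 0.089, -0.002, -0.003]
force: [-0.9, 0.5, -0.2]
opening: 85.5
```

Run:
```python
from h import *
st()
im=arm.read_camera('side'); save(im,'e_s.png',(180,80,120,100),5)
im=arm.read_camera('wrist'); save(im,'e_w.png',None,1.4)
to([-10,24,123]); st()
```

```text
t 2.7 loc -13.7 12.1 119.5 F loc [-0.8, 0.7, -0.2] open 85.5
t 2.8 move [  1.1 -12.7   0.6] [-0.002 -0.003  0.003]
t 2.8 loc -11.0 11.3 123.6 F loc [0.4, -1.0, -0.5] open 85.6
```

View pics/e_s.png

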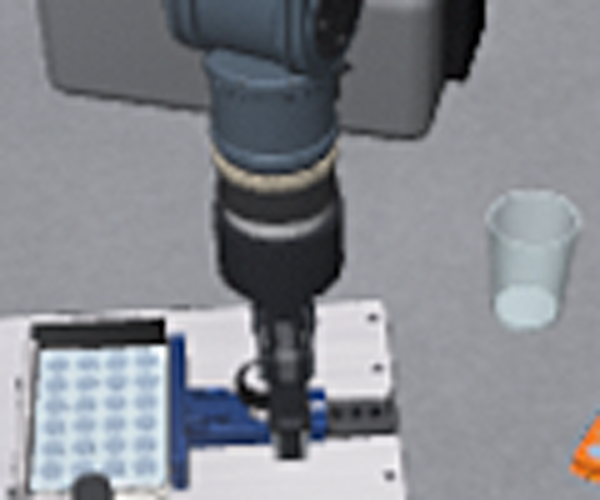

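View pics/e_w.png

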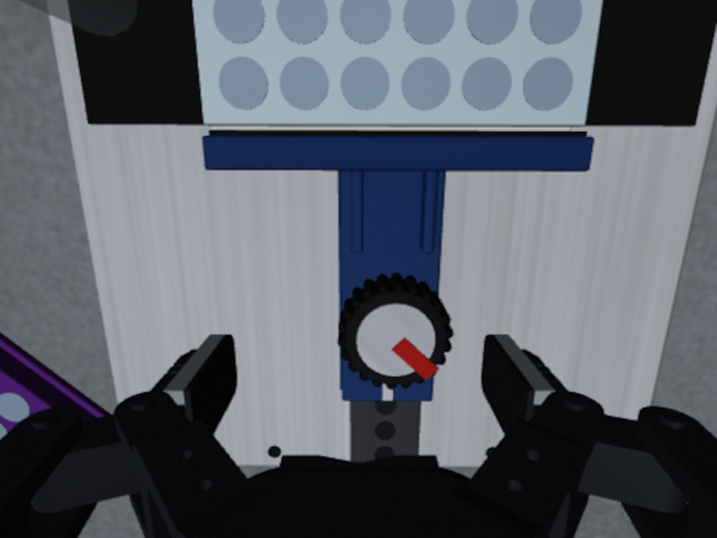

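{"method": "send_rows", "body": {"moves": [[[1,-6,0,0,0,0,1],[1,-11,0,0,0,0,1],[1,-13,0,0,0,0,1],[1,-15,0,0,0,0,1]]]}}

```text
t: 3.2
eef_pos: [566.6, -99.0, 124.8]
orientation: [0.996, 0.09, 0.002, 0.0]
force: [1.4, -2.8, -0.0]
opening: 85.3
```

Run:
```python
from h import *
st()
```

```text
t 3.2 loc -9.4 25.8 124.8 F loc [0.9, -3.0, -0.0] open 85.3
```

{"method": "send_rows", "body": {"moves": [[[2,-2,0,0,0,0,1],[7,-3,0,0,0,0,1],[13,-3,0,0,0,0,1],[19,-3,0,0,0,0,1],[19,-3,0,0,0,0,1]]]}}

```text
t: 3.7
eef_pos: [585.6, -95.6, 125.2]
orientation: [0.996, 0.089, 0.002, 0.003]
force: [1.2, -6.9, -1.0]
opening: 85.4
```

```bash
cat >> h.py <<'E'
def look(fn,show=True):
    m=arm.camera_model('wrist'); im=arm.read_camera('wrist'); st()
    hsv=cv2.cvtColor(im,cv2.COLOR_RGB2HSV); a=hsv[...,0]; red=((a<8)|(a>172))&(hsv[...,1]>150)&(hsv[...,2]>60)
    n,lab,s,cen=cv2.connectedComponentsWithStats(red.astype(np.uint8)); 
    pc=proj('wrist',SC+[0,0,149],m)
    best=[i for i in range(1,n) if s[i,4]>15 and np.linalg.norm(cen[i]-pc)<60]
    if best:
        i=max(best,key=lambda i:s[i,4]); p=ray('wrist',*cen[i],149.5,m); d=p-SC; 
        print('mark loc',(d@SX).round(1),(d@SY).round(1),'angle',(np.degrees(np.arctan2(d@SY,d@SX))-180)%360,'area',s[i,4])
    if show: save(im,fn,None,1.2)
E
python3 - <<'E'
from h import *
look('f.png'); to([-10,12,123])
E
```

```text
t 3.75 loc 10.0 25.7 125.2 F loc [-0.8, -7.3, -0.4] open 85.4
mark loc 4.0 -8.6 angle 114.79203952504784 area 359
t 3.75 move [-20.   13.7   2.2] [ 0.007 -0.004  0.002]
```

View pics/f.png

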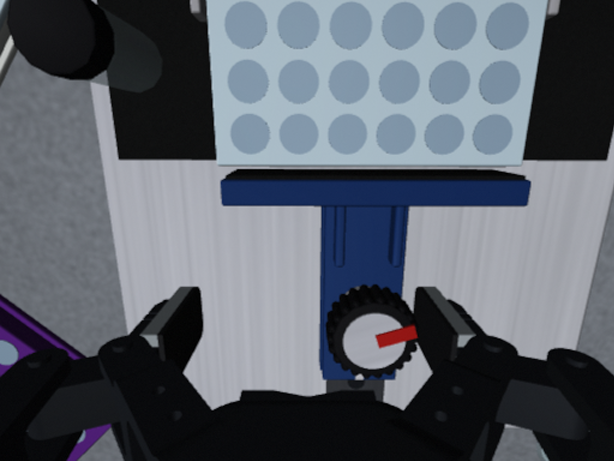

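{"method": "send_rows", "body": {"moves": [[[0,7,0,0,0,0,1],[-10,8,1,0,0,0,1],[-20,8,1,0,0,0,1],[-20,5,1,0,0,0,1],[-20,1,1,0,0,0,1]]]}}

```text
t: 4.25
eef_pos: [565.6, -99.8, 124.1]
orientation: [0.996, 0.089, 0.003, 0.003]
force: [-0.5, 0.5, -0.5]
opening: 85.4
```

```bash
python3 -c "
from h import *
st()"
```

```text
t 4.25 loc -10.5 25.2 124.1 F loc [-0.4, 0.6, -0.5] open 85.4
```

{"method": "send_rows", "body": {"moves": [[[0,-4,0,0,0,0,1],[5,-4,0,0,0,0,1],[12,-4,0,0,0,0,1],[20,-4,0,0,0,0,1],[20,-4,0,0,0,0,1]]]}}

```text
t: 4.75
eef_pos: [585.8, -95.7, 124.5]
orientation: [0.996, 0.088, 0.003, 0.007]
force: [1.3, -8.7, -1.0]
opening: 85.5
```

```bash
python3 -c "
from h import *
look('g.png')"
```

```text
t 4.8 loc 10.1 25.6 124.6 F loc [0.8, -8.2, -1.7] open 85.4
mark loc 10.1 -1.3 angle 172.91766248005567 area 368
```

View pics/g.png

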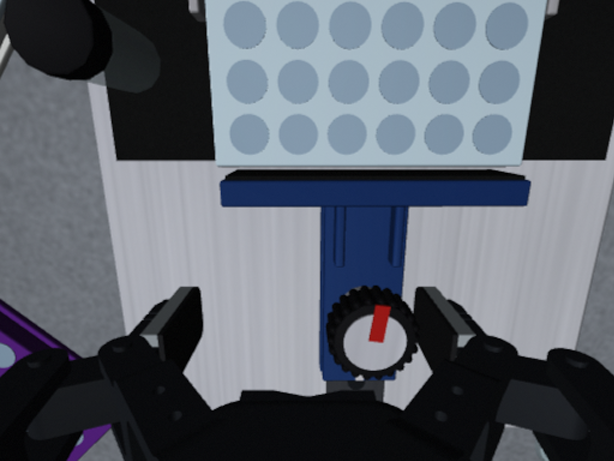

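{"method": "send_rows", "body": {"moves": [[[0,7,0,0,0,0,1],[-10,8,1,0,0,0,1],[-20,8,1,0,0,0,1],[-20,5,1,0,0,0,1],[-20,1,1,0,0,0,1]]]}}

```text
t: 5.3
eef_pos: [565.7, -99.7, 123.6]
orientation: [0.996, 0.088, 0.003, 0.007]
force: [-0.1, -0.0, -0.4]
opening: 85.5
```

{"method": "send_rows", "body": {"moves": [[[0,-4,0,0,0,0,1],[5,-4,0,0,0,0,1],[12,-4,0,0,0,0,1],[20,-4,0,0,0,0,1],[20,-4,0,0,0,0,1]]]}}

```text
t: 5.8
eef_pos: [585.9, -95.8, 123.9]
orientation: [0.996, 0.087, 0.004, 0.011]
force: [2.8, -8.7, -1.8]
opening: 85.7
```

{"method": "send_rows", "body": {"moves": [[[0,7,0,0,0,0,1],[-10,8,1,0,0,0,1],[-20,8,1,0,0,0,1],[-20,5,1,0,0,0,1],[-20,1,1,0,0,0,1]]]}}

```text
t: 6.3
eef_pos: [565.8, -99.7, 122.9]
orientation: [0.996, 0.087, 0.004, 0.011]
force: [-0.6, 0.1, 0.0]
opening: 85.2
```

{"method": "send_rows", "body": {"moves": [[[0,-4,0,0,0,0,1],[5,-4,0,0,0,0,1],[12,-4,0,0,0,0,1],[20,-4,0,0,0,0,1],[20,-4,0,0,0,0,1]]]}}

```text
t: 6.8
eef_pos: [586.0, -96.0, 123.2]
orientation: [0.996, 0.086, 0.004, 0.015]
force: [1.6, -9.6, -1.0]
opening: 85.8
```

```bash
python3 -c "
from h import *
look('h.png'); to([-10,25,123])"
```

```text
t 6.85 loc 10.3 25.3 123.2 F loc [0.5, -9.8, -2.9] open 85.4
mark loc -4.2 7.2 angle 299.91404774688687 area 356
t 6.85 move [-20.3   0.4   0.1] [ 0.031 -0.006 -0.004]
```

View pics/h.png

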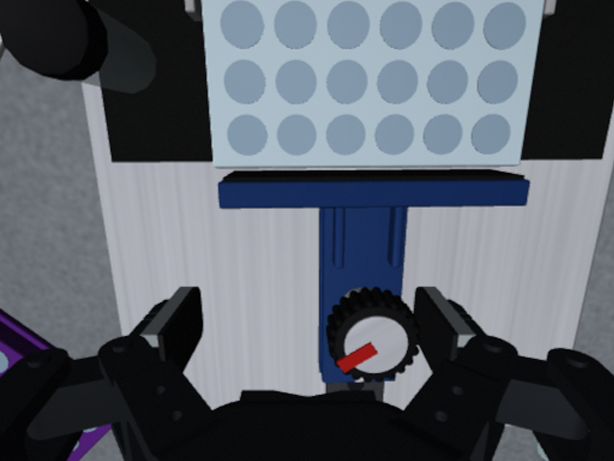

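{"method": "send_rows", "body": {"moves": [[[0,7,0,0.03,0,0,1],[-10,8,0,0.03,0,0,1],[-20,8,0,0.03,0,0,1],[-20,5,0,0.03,0,0,1],[-20,1,0,0.03,0,0,1]]]}}

```text
t: 7.35
eef_pos: [565.9, -99.8, 123.3]
orientation: [0.996, 0.086, 0.003, -0.0]
force: [0.6, -0.0, -0.3]
opening: 85.5
```

{"method": "send_rows", "body": {"moves": [[[0,-4,0,0,0,0,1],[5,-4,0,0,0,0,1],[12,-4,0,0,0,0,1],[20,-4,0,0,0,0,1],[20,-4,0,0,0,0,1]]]}}

```text
t: 7.85
eef_pos: [586.1, -95.6, 123.6]
orientation: [0.996, 0.086, 0.003, 0.004]
force: [1.5, -9.2, -1.8]
opening: 85.3
```

{"method": "send_rows", "body": {"moves": [[[0,7,0,0.01,0,0,1],[-10,8,0,0.01,0,0,1],[-20,8,0,0.01,0,0,1],[-20,5,0,0.01,0,0,1],[-20,1,0,0.01,0,0,1]]]}}

```text
t: 8.35
eef_pos: [566.1, -99.5, 123.6]
orientation: [0.996, 0.085, 0.003, -0.002]
force: [-0.4, 0.6, -0.1]
opening: 85.3
```

{"method": "send_rows", "body": {"moves": [[[0,-4,0,0,0,0,1],[5,-4,0,0,0,0,1],[12,-4,0,0,0,0,1],[20,-4,0,0,0,0,1],[20,-4,0,0,0,0,1]]]}}

```text
t: 8.85
eef_pos: [586.3, -95.5, 123.9]
orientation: [0.996, 0.085, 0.003, 0.003]
force: [2.1, -8.6, -2.0]
opening: 85.4
```

```bash
python3 -c "
from h import *
look('i.png'); to([-10,25,123])"
```

```text
t 8.9 loc 10.6 25.7 124.0 F loc [-1.0, -10.9, -1.7] open 85.3
mark loc -2.1 -8.8 angle 76.75954697321856 area 362
t 8.9 move [-20.6   0.8   0.8] [ 0.006 -0.007 -0.007]
```

{"method": "send_rows", "body": {"moves": [[[0,7,0.5,0.008,0,0,1],[-10,8,0.5,0.008,0,-0.003,1],[-20.5,8,0.5,0.008,0,-0.003,1],[-20.5,5,0.5,0.008,0,-0.003,1],[-20.5,1,0.5,0.008,0,-0.003,1]]]}}

```text
t: 9.4
eef_pos: [565.7, -99.4, 123.4]
orientation: [0.996, 0.086, 0.003, -0.002]
force: [-0.8, -0.1, 0.0]
opening: 85.3
```

{"method": "send_rows", "body": {"moves": [[[0,-4,0,0,0,0,1],[5,-4,0,0,0,0,1],[12,-4,0,0,0,0,1],[20,-4,0,0,0,0,1],[20,-4,0,0,0,0,1]]]}}

```text
t: 9.9
eef_pos: [585.9, -95.6, 123.8]
orientation: [0.996, 0.085, 0.004, 0.002]
force: [0.5, -10.0, -2.4]
opening: 85.5
```

{"method": "send_rows", "body": {"moves": [[[0,7,0,0.01,0,0,1],[-10,8,0,0.01,0,-0.003,1],[-20,8,0,0.01,0,-0.003,1],[-20,5,0,0.01,0,-0.003,1],[-20,1,0,0.01,0,-0.003,1]]]}}

```text
t: 10.4
eef_pos: [565.9, -99.4, 123.8]
orientation: [0.996, 0.087, 0.003, -0.003]
force: [-0.4, 0.5, -0.1]
opening: 85.2
```

{"method": "send_rows", "body": {"moves": [[[0,-4,0,0,0,0,1],[5,-4,0,0,0,0,1],[12,-4,0,0,0,0,1],[20,-4,0,0,0,0,1],[20,-4,0,0,0,0,1]]]}}

```text
t: 10.9
eef_pos: [586.0, -95.5, 124.1]
orientation: [0.996, 0.086, 0.004, 0.001]
force: [1.6, -9.8, -1.4]
opening: 85.2
```

{"method": "send_rows", "body": {"moves": [[[0,7,0,0.01,0,0,1],[-10,8,0,0.01,0,-0.003,1],[-20,8,0,0.01,0,-0.003,1],[-20,5,0,0.01,0,-0.003,1],[-20,1,0,0.01,0,-0.003,1]]]}}

```text
t: 11.4
eef_pos: [566.0, -99.3, 124.1]
orientation: [0.996, 0.088, 0.003, -0.004]
force: [-0.1, -0.3, -0.1]
opening: 84.9
```

{"method": "send_rows", "body": {"moves": [[[0,-4,0,0,0,0,1],[5,-4,0,0,0,0,1],[12,-4,0,0,0,0,1],[20,-4,0,0,0,0,1],[20,-4,0,0,0,0,1]]]}}

```text
t: 11.9
eef_pos: [586.2, -95.4, 124.5]
orientation: [0.996, 0.087, 0.004, 0.0]
force: [1.3, -9.1, -2.1]
opening: 85.3
```

```bash
python3 -c "
from h import *
look('j.png'); to([-10,25,123])"
```

```text
t 11.95 loc 10.6 25.8 124.5 F loc [0.0, -9.5, -2.4] open 85.1
mark loc -0.1 8.7 angle 270.4003093132401 area 359
t 11.95 move [-20.6   0.9   1.3] [ 0.001 -0.008 -0.002]
```

View pics/j.png

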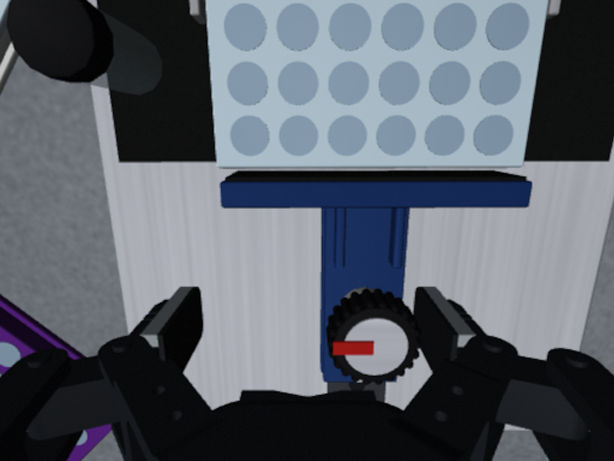

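{"method": "send_rows", "body": {"moves": [[[0,7,1,0,0,0,1],[-10,8,1,0,0,0,1],[-20.5,8,1,0,0,0,1],[-20.5,5,1,0,0,0,1],[-20.5,1,1,0,0,0,1]]]}}

```text
t: 12.45
eef_pos: [565.7, -99.4, 123.5]
orientation: [0.996, 0.087, 0.004, -0.0]
force: [1.1, -0.8, 0.6]
opening: 85.5
```

{"method": "send_rows", "body": {"moves": [[[0,-4,0,0,0,0,1],[5,-4,0,0,0,0,1],[12,-4,0,0,0,0,1],[20,-4,0,0,0,0,1],[20,-4,0,0,0,0,1]]]}}

```text
t: 12.95
eef_pos: [585.8, -95.6, 123.9]
orientation: [0.996, 0.086, 0.004, 0.004]
force: [1.5, -10.0, -1.2]
opening: 84.9
```

{"method": "send_rows", "body": {"moves": [[[0,7,0,0.01,0,0,1],[-10,8,0,0.01,0,-0.003,1],[-20,8,0,0.01,0,-0.003,1],[-20,5,0,0.01,0,-0.003,1],[-20,1,0,0.01,0,-0.003,1]]]}}

```text
t: 13.45
eef_pos: [565.8, -99.5, 123.8]
orientation: [0.996, 0.087, 0.004, -0.001]
force: [-0.1, -0.1, 0.4]
opening: 85.5
```

{"method": "send_rows", "body": {"moves": [[[0,-4,0,0,0,0,1],[5,-4,0,0,0,0,1],[12,-4,0,0,0,0,1],[20,-4,0,0,0,0,1],[20,-4,0,0,0,0,1]]]}}

```text
t: 13.95
eef_pos: [586.0, -95.6, 124.2]
orientation: [0.996, 0.087, 0.004, 0.003]
force: [2.5, -10.3, -1.5]
opening: 85.2
```

{"method": "send_rows", "body": {"moves": [[[0,7,0,0.01,0,0,1],[-10,8,0,0.01,0,-0.003,1],[-20,8,0,0.01,0,-0.003,1],[-20,5,0,0.01,0,-0.003,1],[-20,1,0,0.01,0,-0.003,1]]]}}

```text
t: 14.45
eef_pos: [566.0, -99.4, 124.1]
orientation: [0.996, 0.088, 0.004, -0.002]
force: [-0.2, 0.0, 0.4]
opening: 85.4
```

{"method": "send_rows", "body": {"moves": [[[0,-4,0,0,0,0,1],[5,-4,0,0,0,0,1],[12,-4,0,0,0,0,1],[20,-4,0,0,0,0,1],[20,-4,0,0,0,0,1]]]}}

```text
t: 14.95
eef_pos: [586.1, -95.5, 124.5]
orientation: [0.996, 0.087, 0.004, 0.002]
force: [1.7, -9.0, -2.0]
opening: 85.5
```

```bash
python3 -c "
from h import *
look('k.png'); to([-10,25,123])"
```

```text
t 15.0 loc 10.5 25.8 124.6 F loc [0.1, -9.1, -1.9] open 85.6
mark loc 1.8 -9.5 angle 100.60729580010161 area 383
t 15.0 move [-20.5   0.8   1.4] [ 0.005 -0.009 -0.001]
```

View pics/k.png

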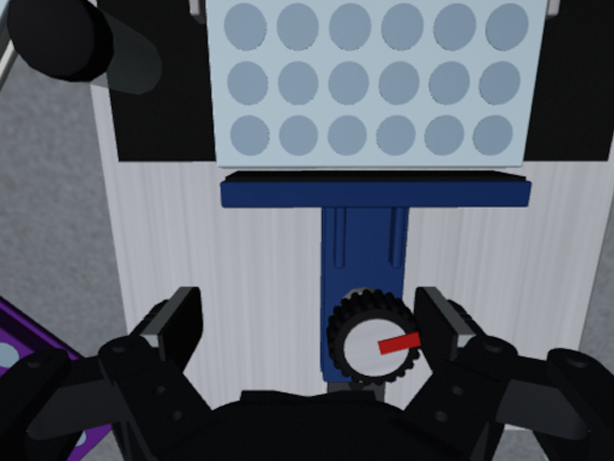

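{"method": "send_rows", "body": {"moves": [[[0,7,1,0.005,0,0,1],[-10,8,1,0.005,0,0,1],[-20.5,8,1,0.005,0,0,1],[-20.5,5,1,0.005,0,0,1],[-20.5,1,1,0.005,0,0,1]]]}}

```text
t: 15.5
eef_pos: [565.6, -99.5, 123.5]
orientation: [0.996, 0.087, 0.005, -0.001]
force: [0.4, -0.7, -0.5]
opening: 85.7
```

{"method": "send_rows", "body": {"moves": [[[0,-4,0,0,0,0,1],[5,-4,0,0,0,0,1],[12,-4,0,0,0,0,1],[20,-4,0,0,0,0,1],[20,-4,0,0,0,0,1]]]}}

```text
t: 16.0
eef_pos: [585.8, -95.6, 123.9]
orientation: [0.996, 0.086, 0.005, 0.003]
force: [1.5, -9.0, -1.3]
opening: 85.2
```

{"method": "send_rows", "body": {"moves": [[[0,7,0,0.01,0,0,1],[-10,8,0,0.01,0,-0.003,1],[-20,8,0,0.01,0,-0.003,1],[-20,5,0,0.01,0,-0.003,1],[-20,1,0,0.01,0,-0.003,1]]]}}

```text
t: 16.5
eef_pos: [565.8, -99.5, 123.9]
orientation: [0.996, 0.088, 0.005, -0.002]
force: [-0.6, -0.8, 0.3]
opening: 85.4
```

{"method": "send_rows", "body": {"moves": [[[0,-4,0,0,0,0,1],[5,-4,0,0,0,0,1],[12,-4,0,0,0,0,1],[20,-4,0,0,0,0,1],[20,-4,0,0,0,0,1]]]}}

```text
t: 17.0
eef_pos: [585.9, -95.5, 124.2]
orientation: [0.996, 0.087, 0.005, 0.002]
force: [2.3, -10.0, -3.0]
opening: 85.6
```

```bash
python3 -c "
from h import *
look('l.png'); to([-10,25,123])"
```

```text
t 17.05 loc 10.3 25.7 124.2 F loc [0.3, -10.0, -1.5] open 85.5
mark loc 4.0 6.8 angle 239.86590837408403 area 388
t 17.05 move [-20.3   0.8   1. ] [ 0.005 -0.01  -0.002]
```

View pics/l.png

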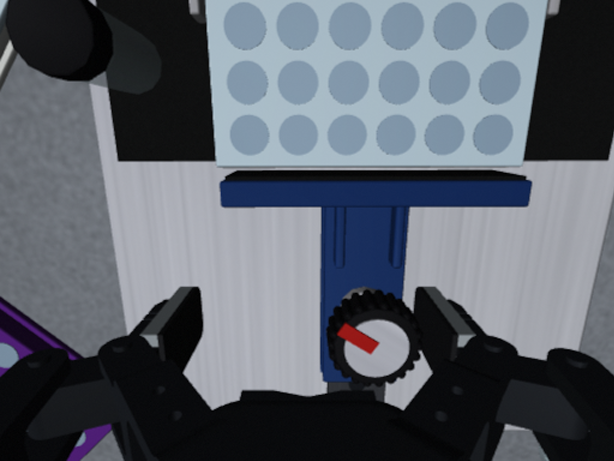

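{"method": "send_rows", "body": {"moves": [[[0,7,1,0.005,0,0,1],[-10,8,1,0.005,0,0,1],[-20.5,8,1,0.005,0,0,1],[-20.5,5,1,0.005,0,0,1],[-20.5,1,1,0.005,0,0,1]]]}}

```text
t: 17.55
eef_pos: [565.5, -99.6, 123.2]
orientation: [0.996, 0.087, 0.005, -0.001]
force: [-0.1, 0.1, 0.2]
opening: 85.3
```

{"method": "send_rows", "body": {"moves": [[[0,-4,0,0,0,0,1],[5,-4,0,0,0,0,1],[12,-4,0,0,0,0,1],[20,-4,0,0,0,0,1],[20,-4,0,0,0,0,1]]]}}

```text
t: 18.05
eef_pos: [585.6, -95.7, 123.5]
orientation: [0.996, 0.086, 0.005, 0.004]
force: [3.1, -9.0, -1.9]
opening: 85.5
```

{"method": "send_rows", "body": {"moves": [[[0,7,0,0.01,0,0,1],[-10,8,0,0.01,0,-0.003,1],[-20,8,0,0.01,0,-0.003,1],[-20,5,0,0.01,0,-0.003,1],[-20,1,0,0.01,0,-0.003,1]]]}}

```text
t: 18.55
eef_pos: [565.6, -99.5, 123.5]
orientation: [0.996, 0.088, 0.005, -0.002]
force: [-0.1, 0.5, -0.8]
opening: 85.9
```

```bash
python3 -c "
from h import *
look('m.png')"
```

```text
t 18.6 loc -10.4 25.5 123.5 F loc [-1.2, -0.9, 0.1] open 85.2
mark loc -5.3 6.9 angle 307.3241562223187 area 425
```

View pics/m.png

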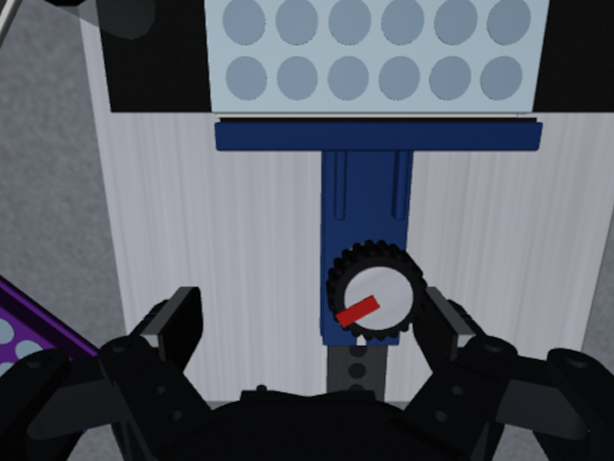

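{"method": "send_rows", "body": {"moves": [[[0,-4,0,0,0,0,1],[5,-4,0,0,0,0,1],[12,-4,0,0,0,0,1],[18,-4,0,0,0,0,1],[18,-4,0,0,0,0,1]]]}}

```text
t: 19.1
eef_pos: [583.7, -95.9, 123.8]
orientation: [0.996, 0.087, 0.005, 0.003]
force: [1.7, -9.2, -2.1]
opening: 85.5
```

{"method": "send_rows", "body": {"moves": [[[0,7,0,0,0,0,1],[0,14,0,0,0,0,1],[0,14,0,0,0,0,1]]]}}

```text
t: 19.4
eef_pos: [586.4, -110.0, 123.8]
orientation: [0.996, 0.087, 0.005, 0.003]
force: [-1.0, -0.6, -0.2]
opening: 85.3
```

```bash
python3 -c "
from h import *
look('n.png')"
```

```text
t 19.45 loc 8.1 11.9 123.9 F loc [0.2, 0.3, -1.5] open 85.4
mark loc -10.4 -0.5 angle 2.5330222965167195 area 368
```

View pics/n.png

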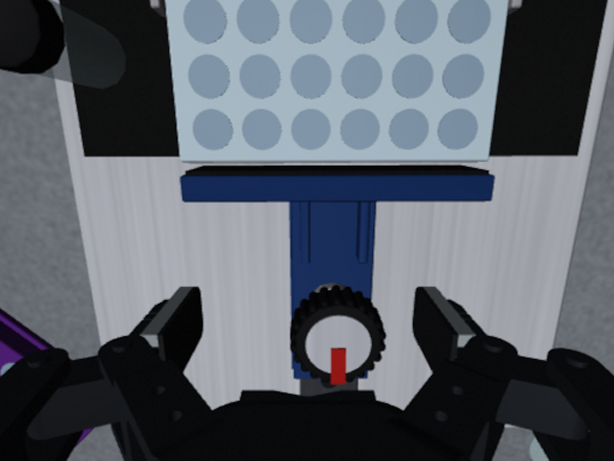

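{"method": "send_rows", "body": {"moves": [[[0,0,-20,0,0,0,1],[0,0,-50,0,0,0,1],[10,5,-70,0,0,0,1],[45,10,-70,0,0,0,0],[84,12,-70,0,-0.01,0,-1]]]}}

```text
t: 19.95
eef_pos: [671.3, -106.7, 197.6]
orientation: [0.996, 0.087, 0.002, 0.003]
force: [0.6, -0.6, 0.6]
opening: 59.1
```

```bash
python3 -c "
from h import *
to([90,0,160]);st()"
```

```text
t 19.95 move [-2.5 -0.4 37.6] [ 0.007 -0.003 -0.003]
t 19.95 loc 92.4 -0.2 197.6 F loc [0.4, -0.7, 0.6] open 59.1
```

{"method": "send_rows", "body": {"moves": [[[-2,0,0,0.005,-0.003,-0.003,-1],[-2,0,10,0.005,-0.003,-0.003,-1],[-2,0,20,0.005,-0.003,-0.003,-1],[-2,0,30,0.005,-0.003,-0.003,-1],[-2,0,38,0.005,-0.003,-0.003,-1]]]}}

```text
t: 20.45
eef_pos: [668.2, -107.1, 159.4]
orientation: [0.996, 0.088, 0.0, 0.001]
force: [-0.5, -0.3, -0.1]
opening: 0.4
```

{"method": "send_rows", "body": {"moves": [[[0,0,0,0,0,0,-1],[0,0,0,0,0,0,-1]]]}}

```text
t: 20.65
eef_pos: [667.4, -107.1, 159.5]
orientation: [0.996, 0.088, 0.0, 0.001]
force: [0.1, 0.3, 0.1]
opening: 0.0
```

```bash
python3 -c "
from h import *
im=arm.read_camera('side'); save(im,'o_s.png',(150,80,130,110),5)
look('o.png')
to([90,0,129]);st()"
```

```text
t 20.75 loc 89.3 -0.2 160.3 F loc [0.7, -0.3, 0.1] open 0.2
t 20.75 move [ 0.6 -0.3 31.3] [ 0.002 -0.001 -0.   ]
t 20.75 loc 89.3 -0.2 160.3 F loc [0.7, -0.3, 0.1] open 0.2
```

View pics/o.png

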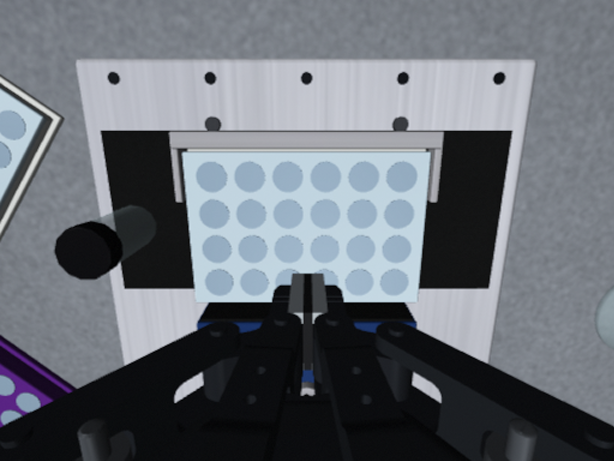

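View pics/o_s.png

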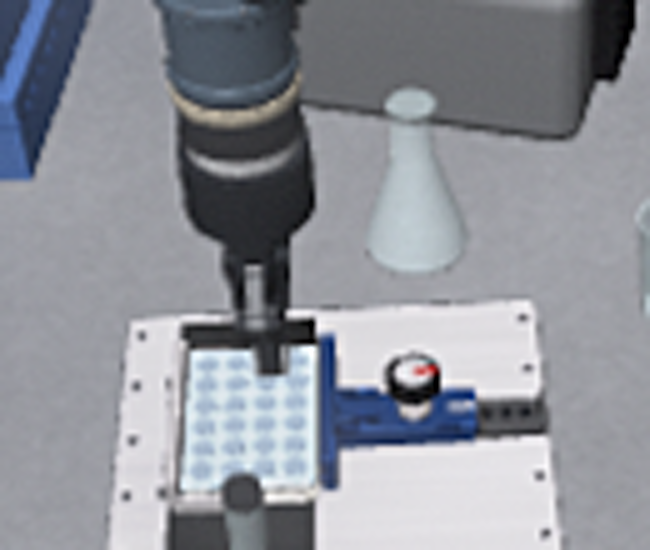

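{"method": "send_rows", "body": {"moves": [[[0,0,10,0,0,0,-1],[0,0,20,0,0,0,-1],[0,0,26,0,0,0,-1],[0,0,29,0,0,0,-1],[0,0,30,0,0,0,-1]]]}}

```text
t: 21.25
eef_pos: [667.8, -107.1, 129.1]
orientation: [0.996, 0.088, -0.0, 0.001]
force: [-0.4, 0.4, -0.8]
opening: 0.5
```

{"method": "send_rows", "body": {"moves": [[[-4,0,0,0,0,0,-1],[-8,0,0,0,0,0,-1],[-12,0,0,0,0,0,-1]]]}}

```text
t: 21.55
eef_pos: [655.8, -109.4, 129.5]
orientation: [0.996, 0.088, 0.0, 0.001]
force: [-0.1, -0.2, 0.1]
opening: -0.1
```

```bash
python3 -c "
from h import *
look('p.png')
to([72,0,130]);st()"
```

```text
t 21.6 loc 76.1 -0.2 129.7 F loc [-0.3, 0.4, -0.3] open 0.1
t 21.6 move [-4.1 -0.2 -0.3] [ 0.002  0.    -0.001]
t 21.6 loc 76.1 -0.2 129.7 F loc [-0.3, 0.4, -0.3] open 0.1
```

View pics/p.png

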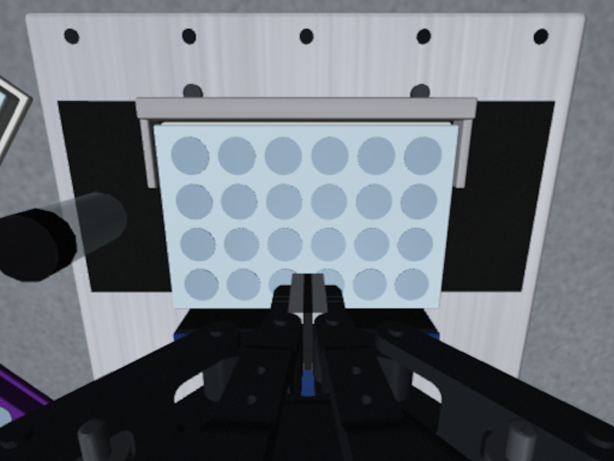

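{"method": "send_rows", "body": {"moves": [[[-4,0,0,0,0,0,-1],[-8,0,0,0,0,0,-1],[-12,0,0,0,0,0,-1],[-16,0,0,0,0,0,-1],[-20,0,0,0,0,0,-1]]]}}

```text
t: 22.1
eef_pos: [635.7, -113.1, 130.0]
orientation: [0.996, 0.088, 0.001, 0.001]
force: [2.6, 0.9, 0.2]
opening: 0.1
```

```bash
python3 -c "
from h import *
st()
to([36,0,129.5])"
```

```text
t 22.1 loc 56.2 -0.2 130.0 F loc [2.7, 0.5, 0.2] open 0.1
t 22.1 move [-20.2  -0.2   0.5] [ 0.002 -0.001 -0.001]
```

Sliding with about 2.7 N, as expected for friction.

{"method": "send_rows", "body": {"moves": [[[-4,0,0,0,0,0,-1],[-8,0,0,0,0,0,-1],[-12,0,0,0,0,0,-1],[-16,0,0,0,0,0,-1],[-19,0,0,0,0,0,-1]]]}}

```text
t: 22.6
eef_pos: [616.6, -116.5, 130.1]
orientation: [0.996, 0.088, 0.0, 0.001]
force: [1.3, -0.2, -0.8]
opening: -0.0
```

{"method": "send_rows", "body": {"moves": [[[-2,0,0,0,0,0,-1],[-3,0,0,0,0,0,-1],[-4,0,0,0,0,0,-1]]]}}

```text
t: 22.9
eef_pos: [613.9, -116.9, 130.1]
orientation: [0.996, 0.088, 0.002, 0.001]
force: [7.0, 1.2, -3.5]
opening: -0.3
```

```bash
python3 -c "
from h import *
st()"
```

```text
t 22.9 loc 34.1 -0.2 130.1 F loc [7.1, -0.1, -3.5] open -0.3
```

{"method": "send_rows", "body": {"moves": [[[-3,0,0,0,0,0,-1],[-4,0,0,0,0,0,-1],[-4,0,0,0,0,0,-1]]]}}

```text
t: 23.2
eef_pos: [613.8, -117.0, 130.3]
orientation: [0.996, 0.088, 0.006, 0.0]
force: [12.4, 1.2, -4.2]
opening: -0.3
```

```bash
python3 -c "
from h import *
st()"
```

```text
t 23.2 loc 34.0 -0.2 130.3 F loc [12.4, -1.0, -4.2] open -0.3
```

At the stop: 12 N with no further movement. Back off, lift, look.

{"method": "send_rows", "body": {"moves": [[[6,0,0,0,0,0,-1],[10,0,0,0,0,0,-1],[10,0,-20,0,0,0,-1],[10,0,-50,0,0,0,-1],[10,0,-90,0,0,0,-1]]]}}

```text
t: 23.7
eef_pos: [620.1, -114.9, 218.3]
orientation: [0.996, 0.088, 0.002, -0.001]
force: [0.8, -0.7, 0.8]
opening: 0.2
```

{"method": "send_rows", "body": {"moves": [[[-30,20,-20,0,0,0,-1],[-60,40,-30,0,0,0,-1],[-90,60,-30,0,0,0,-1],[-110,90,-30,0,0,0,-1],[-120,110,-30,0,0,0,-1]]]}}

```text
t: 24.2
eef_pos: [518.8, -246.0, 248.1]
orientation: [0.996, 0.087, 0.001, -0.0]
force: [0.7, -0.7, 0.2]
opening: 0.3
```

{"method": "send_rows", "body": {"moves": [[[-20,40,0,0,0,0,-1],[-20,80,0,0,0,0,-1],[-20,80,0,0,0,0,-1]]]}}

```text
t: 24.5
eef_pos: [511.4, -332.8, 245.6]
orientation: [0.996, 0.084, -0.001, -0.0]
force: [-0.4, -0.7, -1.2]
opening: -0.1
```

Run:
```python
from h import *
st()
im=arm.read_camera("top"); save(im,'q_top.png',(230,80,130,130),4.6)
im2=arm.read_camera("side"); save(im2,'q_side.png',(160,115,130,95),6)
save(im2,'q_sf.png')
```

```text
t 24.5 loc -104.7 -194.7 245.6 F loc [-0.5, -0.6, -1.2] open -0.1
```

View pics/q_top.png

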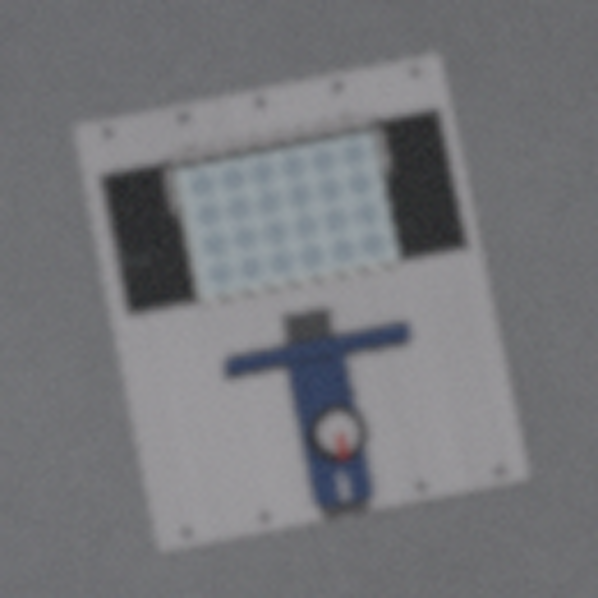

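View pics/q_side.png

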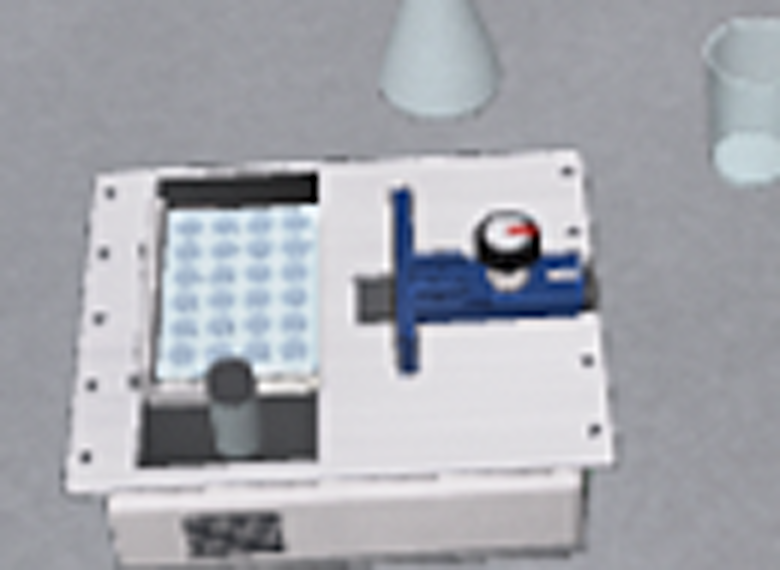

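View pics/q_sf.png

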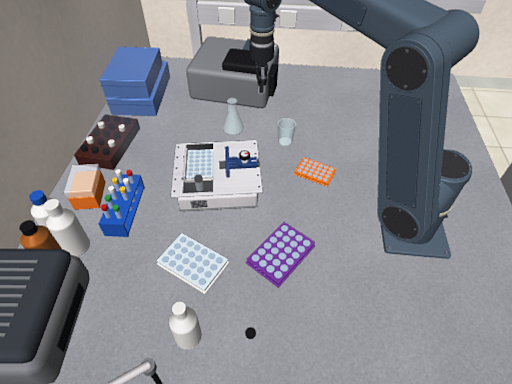

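{"method": "send_rows", "body": {"moves": [[[0,0,0,0,0,0,-1],[0,0,0,0,0,0,-1]]]}}

```text
t: 24.8
eef_pos: [511.9, -327.6, 247.3]
orientation: [0.996, 0.087, -0.0, -0.002]
force: [0.6, 0.4, -0.8]
opening: -0.4
```

```bash
python3 -c "
from h import *
st(); print(arm.close_job())"
```

```text
t 24.8 loc -103.2 -189.7 247.3 F loc [0.7, 0.3, -0.8] open -0.4
the job is handed in; nothing more can be done
None
```

The well plate is freed: the thumbscrew is about three turns loose and the jaw is back against its stop. I handed the job in at about 25 s.

- **Screw:** It started at about 45° from tight. I stroked the rim with the inner pad of one open finger, 16 strokes at about 10 N and 60–66° each. The wrist camera followed the mark for about 1035° of turn, which puts the screw at about 1080°. The mark ended within about 3° of the white line. I counted whole turns from the strokes and did not measure the screw's rise as a separate check.
- **Jaw:** I pushed it with the shut fingertip against the upper part of its face. It slid at about 2.7 N over roughly 38 mm, then stopped; 12 N moved it no further.
- **Last pictures:** The top and side views show the jaw fully back and the mark on the line. The plate and vial look unmoved compared with the first pictures, and so do the flask, beaker, bottle and cap. The arm was clear of everything, with wrist force near zero. No check failed or disagreed.

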